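Close and latch the V-band clamp on an exhaust flange joint

TASK

On the bench stand a loose flanged exhaust pipe end sits on a flanged stub. Swing the open half of the hinged clamp ring round both flanges, press it home against its spring plunger with a steady push of about 15 N for one second, then let go of it and swing the hook latch over the catch post until it snaps over centre and lies fully home, holding the ring shut with the pipe end in the clamp. Push, do not grip: never load the stand or the clamp with more than 25 N, and leave the other things on the bench alone.

Things in the scene. Friction and masses are not known exactly. Their poses are not given: they have to be found in the camera images.
- stand: Fixed bench stand: dark plate 150 x 160 x 12 mm, upright stub pipe 51 mm across with a flange 72 mm across, and the fixed half (+x side) of an aluminium clamp ring, 86 mm across, height 83 to 107. Origin: centre of the plate's underside, on the pipe axis, z up. The ring's ends and lugs are at its +y side, the hinge at -y. It carries ring and latch: force on them, gripping included, counts as on it.
- stub_flange (a point): Centre of the top face of the fixed flange, 95 mm above the bench.
- pipe_flange (a point): Centre of the underside of the loose pipe end: a steel flange 72 mm across and 5 mm thick with a pipe 51 mm across rising 42 mm above the underside, 0.5 kg. It stands on the stub flange, 4 to 9 mm off centre towards the open side (-x of the stand); the closing ring pushes it into place. With the ring shut it has up to about 2.5 mm of play.
- ring (a joint): Swinging half of the ring, rad: 0 = shut (about 0.006 when latched), positive = open, counter-clockwise from above, up to 1.4; the free end swings towards the stand's -x. Light hinge friction (1.5 N at the tab); it stays where left. Its lug meets the spring plunger somewhere between 0.020 and 0.042 rad. Let go, the spring pushes it back there or up to 0.01 wider, near enough for the latch to catch it.
- ring_hinge (a point): Axis of the ring's vertical hinge pin, at 95 mm height; at (0, -48) mm in the stand's frame.
- ring_tab (a point): Centre of the upright push tab near the free end of the swinging half: aluminium plate 10 mm thick (along the swing), 15 mm wide (radially), height 105 to 139 mm, 97 mm from the hinge pin. At ring = 0 it is at (-16, 47.5, 122) mm in the stand's frame. Push its outer face, away from the pipe: towards the stand's +x at the end.
- latch (a joint): Hook latch, rad, on a vertical pivot: 0 = home (hard stop), positive = open, up to 1.9; counter-clockwise from above closes it; stays where left. At 0 its bar points to the stand's -x. Its hook pin meets the catch post at about 0.3 rad, then draws the ring in: 3 to 10 N at the handle, most at 0.2 to 0.28 rad. Over centre at 0.1 rad; from about 0.07 rad it snaps home by itself.
- latch_pivot (a point): Axis of the latch's pivot, at 112 mm height; at (20, 62) mm in the stand's frame.
- latch_handle (a point): Centre of the latch's upright round handle post: 14 mm across, height 116 to 158 mm, 78 mm from the pivot. At latch = 0 it is at (-58, 54, 137) mm in the stand's frame, and is pushed towards -y to get there.
- catch_post (a point): Centre of the round steel catch post, 14 mm across, upright, height 84 to 106 mm, at the end of the swinging half's lug; at (-16, 62, 95) mm in the stand's frame when ring = 0. The latch's hook pin goes round its outer side.
- fixed_lug (a point): Centre of the fixed half's lug, 22 x 34 x 22 mm, at (19, 55, 95) mm in the stand's frame. A brass spring plunger, 12 mm across, stands out of it towards the swinging lug by some 20 mm, by how much exactly is not known. It yields 1 mm per 10 N, so that 15 N presses the ring about 1.5 mm (0.015 rad) beyond first touch; there is no hard stop within 25 N.
- latch_bar (a point): Middle of the latch's steel bar, 37 mm from the pivot: 92 x 12 x 8 mm, height 108 to 116 mm. The hook pin, 14 mm across, hangs from it 49.5 mm from the pivot, down to 86 mm height.
- wrench_mid (a point): Bystander: steel wrench 190 mm long lying on the bench; point near its middle.
- spray_mid (a point): Bystander: blue can 60 mm across, 170 mm high; its centre.
- spare_gasket_mid (a point): Bystander: flat dark steel ring 72 mm across, 8 mm high, lying on the bench; its centre.
- bolt_box_mid (a point): Bystander: blue open box 120 x 160 x 50 mm; its centre.
There are look-alikes about, which are no part of the job. Of the things like the part that bears pipe_flange, leave any that is turquoise; of the rest the smaller one is meant.

How it is judged:
By the outcome, as a careful person would: the job done as asked, in the order asked, and still so for the second after the job is handed in, with the robot touching nothing.
It also fails if it takes over 66 s, if anything falls off the work surface, if the arm or the gripper's body presses on something with over 40 N, if the wrist force passes 120 N, or if a joint passes its speed limit or range.

ROBOT

A 6-joint arm with a two-finger parallel gripper is mounted at the origin on the work surface. World frame = base frame: x ahead of the robot, y to its left, z up, the work surface at z = 0. Lengths are in m, angles in rad, forces in N, time in s.
With the tool pointing down it reaches from about 0.275 to 0.85 m from the base axis. Payload 19 kg.
Tool frame: the origin (TCP) lies midway between the tips of the shut fingers; the grasp point (between the pads) lies 19 mm behind it; z points along the fingers, y is the line along which they close (so a half turn about z gives the same grasp; the last joint's range is limited). The gripper opens to 85 mm and grips with 20 to 120 N. Pads are 22 mm wide; open, the fingers measure 114 mm over their backs; the gripper's body (76 mm by 85 mm) begins 54 mm behind the grasp point. The pads swing forward as they close: fully open they stand 13 mm farther back than shut.
Start: joints at [1.087, 0.15, 1.437, -0, 1.554, -0.134], TCP at [0.197, 0.54, 0.231] pointing down, gripper open.
Joint ranges: [-2.8, 2.8], [-0.68, 2.1], [0.12, 2.68], [-1.39, 4.53], [0.16, 2.79], [-2.81, 2.81]. Speed limits (rad/s): [1.89, 1.89, 2.22, 3.01, 3.01, 3.01].

INTERFACE

Orientations are given as a unit quaternion [x, y, z, w].
In Python, from workcell import arm, imaging, ticket gives the robot as it stands. The module is installed in compiled form; this text tells all that it offers.
- The arm moves only by the tool move_arm, never from a script. Its argument "targets" is a list that holds one entry, the list of rows, each a list of 5 numbers: the closure, from 0 (fully open) to 1 (shut), then the shift along the tool's x, y, z in units of 25 mm (1.0 is 25 mm), then the turn about the tool's z in units of 6 degrees (1.0 is 6 degrees). A call has exactly 5 rows; each row shifts and turns the commanded pose from where the row before left it, along the tool's axes as they then stand; what a row does not reach is not made up. A row lasts 1/10 s, in which the tool goes at most 50 mm and 8.59 degrees, less where a joint would pass 70% of its speed; a pose out of reach is approached as far as the arm can. A call is refused whole if a number of a shift passes 1 or a number of a turn 1, either way. A call with a gripper value outside its range is refused whole. The fingers move at their own pace and stop on an object; "grip_force" is the grip in N (left out, the last holds). Time passes only in rows, so rows that do not move let the fingers close, or fill a call up. It gives the time, the measured TCP pose, the force, the opening and the grip force at its end, in the units of the state.
- arm.get_state(): the state, without advancing time (a new reading comes with each control period).
- imaging.snapshot(name): name is "scene" or "top" or "wrist"; returns the picture (480x640x3 uint8, red, green, blue); there is no depth.
- imaging.camera_info(name): a dict with "intrinsics" (3x3 intrinsics, pixels), "xyz" and "orientation" of the camera in the world; the wrist camera has in their place "tool_from_camera" (4x4, takes a point from camera to tool coordinates, whose origin is the TCP and whose axes are the flange's). Camera axes: x right, y down, z forward; pixel columns grow to the right and rows downward; lengths in m; the calibration is good to about 2 mm. A picture is of the moment at which its call begins: read the wrist's pose just before it. camera_info takes no time and is no camera call.
- ticket.finish_job(): hands the job in; it is judged then, once.
The state is a dict: "clock": time; "joint_pos": joint angles; "qd": joint speeds; "effort": joint torques, N m; "eef_pos": TCP position; "orientation": TCP orientation; "contact_force": force on the tool from outside, world axes, zero at the start; "torque": the same for the moment, N m; "finger_gap": opening from 0.0 (shut) to 1.0 (fully open); "grasp_force": force on a finger pad.
Only numpy, scipy, OpenCV 4.12 (cv2) and the standard library are available. Lean on these libraries where they do the work, as an engineer would, in place of code of your own. Each camera call takes 0.05 s, during which the arm holds its last target. There are 200 camera calls.

## Working session

There is one attempt and no reset: what is moved stays moved. The work goes in short steps, Python scripts to look and compute and a tool call to move; the robot and the scene stay as the last step left them, time stands still between calls to the robot, and variables do not carry over. Pictures are saved under pics/ and viewed, at most 10 in all, crops included, and the job is handed in when it is done.

Besides the shell and the picture viewer there is one more tool, called after "Emit:" as name(argument=value, ...) on one line, values as JSON. move_arm: Moves the arm, as the interface text tells. Its arguments: {"type":"object","properties":{"targets":{"type":"array"},"grip_force":{"type":"number"}},"required":["targets"]}

```bash
mkdir -p pics
python3 - <<'E'
from workcell import arm, imaging
import cv2
for n in("scene","top"):
    i=imaging.snapshot(n); cv2.imwrite(f"pics/{n}0.png",i[:,:,::-1]); print(n,imaging.camera_info(n))
print(imaging.camera_info("wrist")); print(arm.get_state())
E
```

```text
scene {'intrinsics': array([[451.7931511 ,   0.        , 320.55755064],
       [  0.        , 451.7931511 , 240.61513349],
       [  0.        ,   0.        ,   1.        ]]), 'xyz': array([1.09555472, 0.15626836, 1.04578647]), 'orientation': array([ 0.58853451,  0.76640891, -0.20269316, -0.15861905])}
top {'intrinsics': array([[468.42313503,   0.        , 315.67677146],
       [  0.        , 468.42313503, 235.12885145],
       [  0.        ,   0.        ,   1.        ]]), 'xyz': array([0.47336739, 0.00719911, 1.13966218]), 'orientation': array([-0.69949439,  0.71330607, -0.02798306,  0.03345136])}
{'intrinsics': array([[337.31266492,   0.        , 322.14832171],
       [  0.        , 337.31266492, 237.38869195],
       [  0.        ,   0.        ,   1.        ]]), 'tool_from_camera': array([[ 2.98838226e-04, -9.54548719e-01, -2.98054782e-01,
         7.60705881e-02],
       [ 9.99999877e-01,  1.66984902e-04,  4.67843407e-04,
         1.05766948e-03],
       [-3.96808676e-04, -2.98054885e-01,  9.54548652e-01,
        -1.42658331e-01],
       [ 0.00000000e+00,  0.00000000e+00,  0.00000000e+00,
         1.00000000e+00]])}
{'clock': 0.1, 'joint_pos': array([ 1.08701338e+00,  1.50929336e-01,  1.43793488e+00, -2.56256679e-05,
        1.55382317e+00, -1.34011933e-01]), 'qd': array([ 1.11219189e-05, -1.47074962e-03, -2.71803280e-04,  6.18388571e-04,
        5.12858964e-06,  1.18260579e-03]), 'effort': array([ 4.37278868e-03, -7.14378333e+01, -5.71800399e+01, -1.80704501e-04,
        6.78346856e-03,  1.46499883e-05]), 'eef_pos': array([0.1969712 , 0.53997408, 0.23075561]), 'orientation': array([ 1.73995143e-01,  9.84746358e-01, -5.25352362e-04, -1.54199030e-04]), 'contact_force': array([-0.18851831,  0.39674601,  0.46133121]), 'torque': array([-0.06657374,  0.01224372,  0.03589704]), 'grasp_force': 0.0, 'finger_gap': 1.0011354134052763}
```

View pics/top0.png

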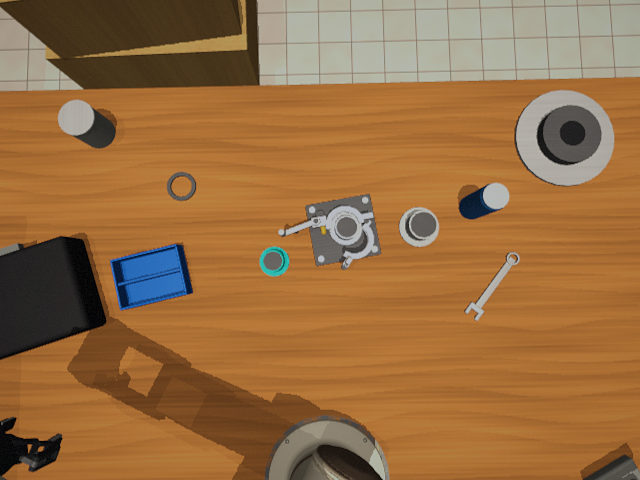

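View pics/scene0.png

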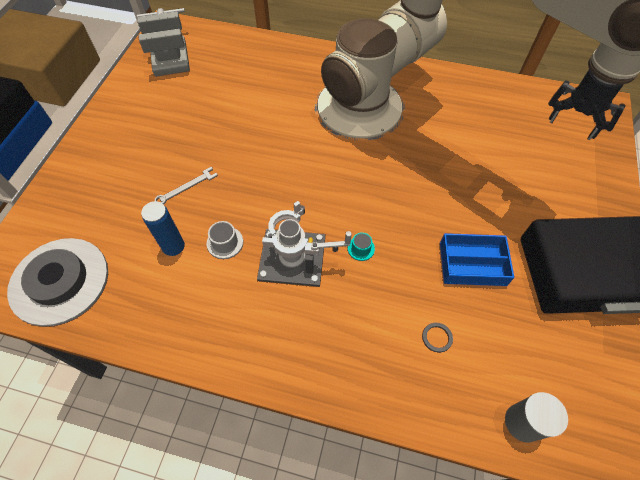

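The top view shows the stand around (344,230). Its ring is open towards the image bottom (world -x), the latch handle is at (283,233), and the tab/post end is at (347,264). The look-alikes are the turquoise flange at (274,262) and the larger flange at (419,226).

```bash
cat > h.py <<'E'
import numpy as np
from workcell import arm, imaging
from scipy.spatial.transform import Rotation as R
def cam(n,st=None):
    c=imaging.camera_info(n)
    if n=="wrist":
        st=st or arm.get_state(); T=np.eye(4); T[:3,:3]=R.from_quat(st["orientation"]).as_matrix(); T[:3,3]=st["eef_pos"]
        T=T@c["tool_from_camera"]; return c["intrinsics"],T[:3,:3],T[:3,3]
    return c["intrinsics"],R.from_quat(c["orientation"]).as_matrix(),np.array(c["xyz"])
def px2w(C,u,v,z):
    K,Q,p=C; d=Q@np.linalg.solve(K,[u,v,1.]); return p+d*(z-p[2])/d[2]
def w2px(C,P):
    K,Q,p=C; q=K@(Q.T@(np.asarray(P)-p)); return q[:2]/q[2]
def s2w(o,yaw,P):
    return np.append(np.array(o[:2])+R.from_euler('z',yaw).as_matrix()[:2,:2]@np.array(P[:2]),P[2])
E
python3 - <<'E'
import cv2
from h import *
i=cv2.imread("pics/top0.png")[180:280,265:395]; cv2.imwrite("pics/topc.png",cv2.resize(i,None,fx=6,fy=6,interpolation=cv2.INTER_CUBIC))
C=cam("top")
b=[px2w(C,*p,.014) for p in [(311,211),(369,199),(320,259),(378,248)]]
print(np.round(b,3), np.mean(b,0))
E
```

```text
[[ 0.63   0.025  0.014]
 [ 0.657 -0.116  0.014]
 [ 0.514  0.006  0.014]
 [ 0.537 -0.134  0.014]] [ 0.58465918 -0.05485484  0.014     ]
```

View pics/topc.png

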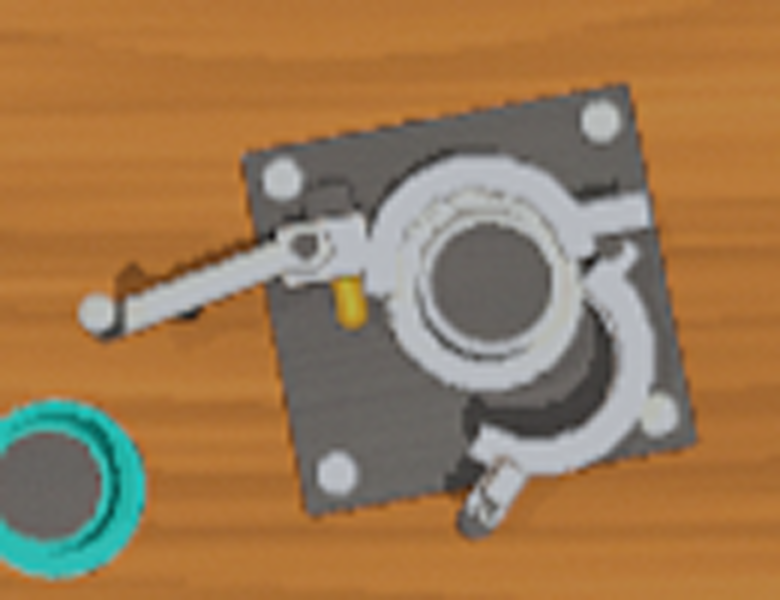

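The crop shows four plate bolts at (282,178), (600,120), (337,473) and (658,412). The handle top is at (97,313), the pivot at (305,245) and the tab at about (505,480), with the catch post beyond it at (475,520). The brass plunger is at (350,305).

Run:
```python
from h import *
C=cam("top")
f=lambda u,v:(265+(u+.5)/6-.5,180+(v+.5)/6-.5)
b=np.array([px2w(C,*f(*p),.015) for p in [(282,178),(600,120),(337,473),(658,412)]])
o=b.mean(0); ex=(b[0]+b[1]-b[2]-b[3])[:2]; ey=(b[0]+b[2]-b[1]-b[3])[:2]
yaw=[np.arctan2(ex[1],ex[0]),np.arctan2(-ey[0],ey[1])]; print(o,yaw,np.linalg.norm(ex)/2,np.linalg.norm(ey)/2)
y=np.mean(yaw)
w=lambda P:(w2px(C,s2w(o,y,P))-[264.6,179.6])*6
print("pivot px",w([.02,.062,.118]),"hinge",w([0,-.048,.107]),"stub",w([0,0,.095]))
iv=lambda p:R.from_euler('z',-y).as_matrix()[:2,:2]@(p-o)[:2]
h=iv(px2w(C,*f(97,313),.158)); print("handle stand",h, np.linalg.norm(h-[.02,.062]))
d=h-[.02,.062]; print("latch",np.arctan2(d[1],-d[0])-np.arctan2(-.008,.078))
for p,z in [((505,480),.139),((488,500),.139),((475,520),.106),((515,468),.139)]:
    t=iv(px2w(C,*f(*p),z)); d=t-[0,-.048]; print("tab?",t,np.linalg.norm(d),np.arctan2(-d[0],d[1])-np.arctan2(.016,.0955))
for r in(0.8,.9,1.,1.1,1.2):
    q=R.from_euler('z',r).as_matrix()[:2,:2]
    for P in([-.016,.0955,.139],[-.016,.11,.106]): 
        t=q@P[:2]+[0,-.048]; print(r,w([*t,P[2]]),t)
```

```text
[ 0.58555421 -0.05069226  0.015     ] [np.float64(0.16514628166573708), np.float64(0.1648790592807042)] 0.12062165856948333 0.13069343610422962
pivot px [306.11936253 244.29680922] hinge [608.95974876 246.20550972] stub [479.5952859  273.48736916]
handle stand [0.00495146 0.13916432] 0.07861800843368014
latch 1.4804010905809357
tab? [-0.07840226  0.00824732] 0.09649184123835282 0.7824771481861527
tab? [-0.08426848  0.01552611] 0.10553077432577422 0.7588357780240792
tab? [-0.0900334   0.01961558] 0.11259609362642983 0.7606544040552196
tab? [-0.0748663   0.00394599] 0.0911227120333469 0.7982121660763052
0.8 [508.85412209 482.75166826] [-0.07965481  0.00705779]
0.8 [481.48842776 518.73251067] [-0.09005648  0.01716004]
0.9 [534.31600557 492.61656719] [-0.08475348 -0.00116948]
0.9 [509.56352421 530.330014  ] [-0.09611172  0.00784387]
1.0 [560.63593443 499.90063807] [-0.08900532 -0.00986467]
1.0 [538.66033181 539.07596376] [-0.10120665 -0.00203028]
1.1 [587.5453988  504.52700404] [-0.09236784 -0.01894089]
1.1 [568.48151174 544.87760742] [-0.10529035 -0.01236374]
1.2 [614.76928987 506.44651627] [-0.09480746 -0.02830746]
1.2 [598.72154475 547.67302398] [-0.10832202 -0.02305327]
```

```bash
cat >> h.py <<'E'
O=[.5855,-.0507]; YAW=.165
def ring(phi,off,rad=.097):   # finger centre pushing the tab outer face, off = distance from tab centre; world x,y, yaw(tool x)
    a0=np.arctan2(.0955,-.016)+phi; c=np.array([0,-.048])+rad*np.array([np.cos(a0),np.sin(a0)])
    t=a0+np.pi/2; c=c+off*np.array([np.cos(t),np.sin(t)])
    return [*s2w(O,YAW,[*c,0])[:2],(t-np.pi+YAW+np.pi)%(2*np.pi)-np.pi]
def latch(phi,off):          # finger behind the handle; tool -x pushes
    a0=np.arctan2(-.008,-.078)-phi; c=np.array([.02,.062])+.0784*np.array([np.cos(a0),np.sin(a0)])
    t=a0+np.pi/2; c=c-off*np.array([np.cos(t),np.sin(t)])
    return [*s2w(O,YAW,[*c,0])[:2],(t+np.pi+YAW+np.pi)%(2*np.pi)-np.pi]
def pose():
    s=arm.get_state(); q=R.from_quat(s["orientation"]).as_matrix()
    return [*s["eef_pos"],np.arctan2(q[1,0],q[0,0])]
def plan(p0,wps,v=.024):    # wps: (x,y,z,yaw); prints calls of 5 rows
    p=np.array(p0,float); rows=[]
    for w in wps:
        w=np.array(w,float); da=(w[3]-p[3]+np.pi)%(2*np.pi)-np.pi
        n=max(1,int(np.ceil(max(np.linalg.norm(w[:3]-p[:3])/v,abs(da)/.1))))
        for k in range(n):
            a=p[3]; d=(w[:3]-p[:3])/(n-k); da=((w[3]-p[3]+np.pi)%(2*np.pi)-np.pi)/(n-k)
            ex=np.array([np.cos(a),np.sin(a)]); ey=np.array([ex[1],-ex[0]])
            r=np.round([d[:2]@ex/.025,d[:2]@ey/.025,-d[2]/.025,-da/.10472],2)
            p[:2]+=.025*(r[0]*ex+r[1]*ey); p[2]-=.025*r[2]; p[3]-=.10472*r[3]; rows.append([1]+r.tolist())
    while len(rows)%5: rows.append([1,0,0,0,0])
    for i in range(0,len(rows),5): print([ [float(x) for x in r] for r in rows[i:i+5]])
    print("end",np.round(p,4))
E
python3 - <<'E'
from h import *
a=ring(.78,.040); print(a,pose())
plan(pose(),[[a[0]-.02,a[1],.231,a[2]],])
E
```

```text
[np.float64(0.48870764429200514), np.float64(-0.09084828024547124), np.float64(1.1109975736453501)] [np.float64(0.1969711955273704), np.float64(0.5399740753994129), np.float64(0.23075560742894818), np.float64(2.7918220259134263)]
[[1.0, -0.65, -0.69, -0.0, 0.55], [1.0, -0.69, -0.65, -0.0, 0.55], [1.0, -0.73, -0.61, -0.0, 0.55], [1.0, -0.76, -0.57, -0.0, 0.55], [1.0, -0.79, -0.52, -0.0, 0.55]]
[[1.0, -0.82, -0.48, -0.0, 0.55], [1.0, -0.84, -0.43, -0.0, 0.55], [1.0, -0.87, -0.38, -0.0, 0.55], [1.0, -0.89, -0.33, -0.0, 0.55], [1.0, -0.91, -0.28, -0.0, 0.56]]
[[1.0, -0.92, -0.22, -0.0, 0.55], [1.0, -0.93, -0.17, -0.0, 0.56], [1.0, -0.94, -0.11, -0.0, 0.55], [1.0, -0.94, -0.06, -0.0, 0.56], [1.0, -0.95, -0.0, -0.0, 0.55]]
[[1.0, -0.95, 0.05, -0.0, 0.56], [1.0, -0.94, 0.11, -0.0, 0.55], [1.0, -0.93, 0.16, -0.0, 0.56], [1.0, -0.92, 0.21, -0.0, 0.55], [1.0, -0.91, 0.27, -0.0, 0.56]]
[[1.0, -0.89, 0.32, -0.0, 0.55], [1.0, -0.87, 0.37, -0.0, 0.56], [1.0, -0.85, 0.42, -0.0, 0.55], [1.0, -0.82, 0.47, -0.0, 0.56], [1.0, -0.8, 0.51, -0.0, 0.55]]
[[1.0, -0.76, 0.56, -0.0, 0.56], [1.0, -0.73, 0.61, -0.0, 0.55], [1.0, -0.69, 0.64, -0.0, 0.56], [1.0, -0.66, 0.69, -0.01, 0.55], [1.0, 0.0, 0.0, 0.0, 0.0]]
end [ 0.4688 -0.0909  0.231   1.1111]
```

Emit:
move_arm(targets=[[[1, -0.65, -0.69, 0, 0.55], [1, -0.69, -0.65, 0, 0.55], [1, -0.73, -0.61, 0, 0.55], [1, -0.76, -0.57, 0, 0.55], [1, -0.79, -0.52, 0, 0.55]]], grip_force=40)

```text
clock: 0.6
eef_pos: [0.2442, 0.4303, 0.231]
orientation: [0.315, 0.949, -0.0, -0.0]
contact_force: [-0.2, -0.5, -0.6]
finger_gap: 0.146
grasp_force: 0.0
```

Emit:
move_arm(targets=[[[1, -0.82, -0.48, 0, 0.55], [1, -0.84, -0.43, 0, 0.55], [1, -0.87, -0.38, 0, 0.55], [1, -0.89, -0.33, 0, 0.55], [1, -0.91, -0.28, 0, 0.56]]])

```text
clock: 1.1
eef_pos: [0.2908, 0.3212, 0.2311]
orientation: [0.448, 0.894, -0.0, -0.0]
contact_force: [-0.2, 1.0, -0.5]
finger_gap: -0.002
grasp_force: 0.0
```

Emit:
move_arm(targets=[[[1, -0.92, -0.22, 0, 0.55], [1, -0.93, -0.17, 0, 0.56], [1, -0.94, -0.11, 0, 0.55], [1, -0.94, -0.06, 0, 0.56], [1, -0.95, 0, 0, 0.55]]])

```text
clock: 1.6
eef_pos: [0.3378, 0.2128, 0.2311]
orientation: [0.573, 0.82, -0.0, -0.0]
contact_force: [-0.3, -0.4, 1.0]
finger_gap: -0.002
grasp_force: 0.0
```

Emit:
move_arm(targets=[[[1, -0.95, 0.05, 0, 0.56], [1, -0.94, 0.11, 0, 0.55], [1, -0.93, 0.16, 0, 0.56], [1, -0.92, 0.21, 0, 0.55], [1, -0.91, 0.27, 0, 0.56]]])

```text
clock: 2.1
eef_pos: [0.3848, 0.1041, 0.2312]
orientation: [0.685, 0.728, -0.0, -0.0]
contact_force: [-0.1, 0.1, 0.9]
finger_gap: 0.004
grasp_force: 0.0
```

Emit:
move_arm(targets=[[[1, -0.89, 0.32, 0, 0.55], [1, -0.87, 0.37, 0, 0.56], [1, -0.85, 0.42, 0, 0.55], [1, -0.82, 0.47, 0, 0.56], [1, -0.8, 0.51, 0, 0.55]]])

```text
clock: 2.6
eef_pos: [0.4315, -0.0046, 0.2311]
orientation: [0.784, 0.621, -0.0, -0.0]
contact_force: [0.8, -0.6, -0.7]
finger_gap: -0.003
grasp_force: 0.0
```

Emit:
move_arm(targets=[[[1, -0.76, 0.56, 0, 0.56], [1, -0.73, 0.61, 0, 0.55], [1, -0.69, 0.64, 0, 0.56], [1, -0.66, 0.69, 0, 0.55], [1, 0, 0, 0, 0]]])

```text
clock: 3.1
eef_pos: [0.4693, -0.0927, 0.2307]
orientation: [0.851, 0.526, -0.001, -0.0]
contact_force: [-0.7, 0.3, 0.4]
finger_gap: 0.001
grasp_force: 0.0
```

Run:
```python
from h import *
import cv2
st=arm.get_state(); print(pose(),st["clock"],st["finger_gap"],st["contact_force"])
i=imaging.snapshot("wrist")[:,:,::-1].copy()
C=cam("wrist",st)
# predicted marks
q=lambda P:tuple(int(round(x)) for x in w2px(C,s2w(O,YAW,P)))
for P in ([0,0,.095],[.02,.062,.116],[0,-.048,.107]): print(q(P)); cv2.circle(i,q(P),4,(0,0,255),1)
for ph in(.78,):
    x=ring(ph,0); p=w2px(C,[x[0],x[1],.139]); print(p); cv2.circle(i,tuple(int(v) for v in p),4,(255,0,255),1)
cv2.imwrite("pics/w1.png",i)
```

```text
[np.float64(0.4693188699999314), np.float64(-0.09268802950529641), np.float64(0.2306798918158662), np.float64(1.1069911284967744)] 3.1 0.000686243407389634 [-0.68213518  0.2703084   0.35624324]
(432, 116)
(420, 15)
(468, 168)
[346.1415614  173.14478572]
```

View pics/w1.png

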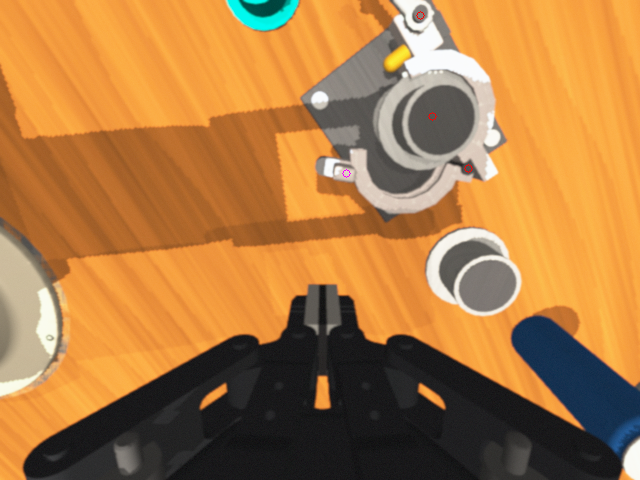

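The marks fall on the stub, pivot and hinge as predicted, and the tab at (343,171) is within about 3 px of its prediction (346,173). The fingers are shut and clear. Next I descend behind the tab.

Run:
```python
from h import *
print(pose())
a=ring(.78,.036); w=[[a[0],a[1],.160,a[2]],[a[0],a[1],.122,a[2]]]
plan(pose(),w)
# push: phi from .78 to .10 with off 16
p=[a[0],a[1],.122,a[2]]
print("push"); plan(p,[[*ring(f,.016)[:2],.122,ring(f,.016)[2]] for f in [.78]+list(np.arange(.68,.09,-.1))],.012)
```

```text
[np.float64(0.4688689045749113), np.float64(-0.09153067327219103), np.float64(0.23074345153460651), np.float64(1.109415053496957)]
[[1.0, 0.13, 0.17, 0.71, -0.0], [1.0, 0.14, 0.18, 0.71, -0.01], [1.0, 0.13, 0.17, 0.7, -0.0], [1.0, 0.14, 0.18, 0.71, -0.01], [1.0, -0.0, -0.0, 0.76, 0.0]]
[[1.0, -0.0, -0.0, 0.76, 0.0], [1.0, 0.0, 0.0, 0.0, 0.0], [1.0, 0.0, 0.0, 0.0, 0.0], [1.0, 0.0, 0.0, 0.0, 0.0], [1.0, 0.0, 0.0, 0.0, 0.0]]
end [ 0.4905 -0.0872  0.122   1.1115]
push
[[1.0, 0.4, 0.0, -0.0, -0.0], [1.0, 0.4, 0.0, -0.0, -0.0], [1.0, 0.2, -0.02, -0.0, 0.48], [1.0, 0.19, -0.03, -0.0, 0.47], [1.0, 0.19, -0.02, -0.0, 0.48]]
[[1.0, 0.2, -0.04, -0.0, 0.48], [1.0, 0.39, -0.04, -0.0, 0.95], [1.0, 0.19, -0.02, -0.0, 0.48], [1.0, 0.2, -0.04, -0.0, 0.48], [1.0, 0.39, -0.04, -0.0, 0.95]]
[[1.0, 0.19, -0.02, -0.0, 0.48], [1.0, 0.2, -0.04, -0.0, 0.48], [1.0, 0.0, 0.0, 0.0, 0.0], [1.0, 0.0, 0.0, 0.0, 0.0], [1.0, 0.0, 0.0, 0.0, 0.0]]
end [ 0.532  -0.0211  0.122   0.511 ]
```

Emit:
move_arm(targets=[[[1, 0.13, 0.17, 0.71, 0], [1, 0.14, 0.18, 0.71, 0], [1, 0.13, 0.17, 0.7, 0], [1, 0.14, 0.18, 0.71, 0], [1, 0, 0, 0.4, 0]]])

```text
clock: 3.65
eef_pos: [0.4902, -0.0854, 0.1492]
orientation: [0.849, 0.528, -0.0, -0.001]
contact_force: [0.4, 0.1, 0.7]
finger_gap: 0.003
grasp_force: 0.0
```

Emit:
move_arm(targets=[[[1, 0, 0, 0.56, 0], [1, 0, 0, 0.56, 0], [1, 0, 0, 0, 0], [1, 0.2, 0, 0, 0], [1, 0.2, 0, 0, 0]]])

```text
clock: 4.15
eef_pos: [0.4954, -0.0772, 0.1233]
orientation: [0.85, 0.527, 0.0, 0.0]
contact_force: [-0.2, -0.3, -0.2]
finger_gap: 0.003
grasp_force: 0.0
```

Emit:
move_arm(targets=[[[1, 0.2, 0, 0, 0], [1, 0.1, 0, 0, 0], [1, 0.1, 0, 0, 0], [1, 0.1, -0.02, 0, 0.24], [1, 0.1, -0.02, 0, 0.24]]])

```text
clock: 4.65
eef_pos: [0.501, -0.0635, 0.1227]
orientation: [0.863, 0.505, 0.0, 0.0]
contact_force: [-0.3, -1.9, -0.1]
finger_gap: 0.002
grasp_force: 0.8
```

Run:
```python
from h import *
p=pose();print(p)
for f in(.8,.75,.7): print(f,ring(f,.016))
f0=p[2+1]-.331
plan(p,[[*ring(f,.016)[:2],.122,ring(f,.016)[2]] for f in [.68,.6,.5,.4,.3,.2,.12]],.0125)
```

```text
[np.float64(0.5009562326872682), np.float64(-0.06351199105436349), np.float64(0.12272308892916561), np.float64(1.0597858635990525)]
0.8 [np.float64(0.49880276954347125), np.float64(-0.07122701321074144), np.float64(1.1309975736453497)]
0.75 [np.float64(0.5002614662827856), np.float64(-0.06653343564261542), np.float64(1.0809975736453499)]
0.7 [np.float64(0.5019529211387755), np.float64(-0.061918628275514344), np.float64(1.03099757364535)]
[[1.0, 0.15, -0.01, 0.03, 0.47], [1.0, 0.32, -0.04, -0.0, 0.76], [1.0, 0.39, -0.04, -0.0, 0.95], [1.0, 0.19, -0.02, -0.0, 0.48], [1.0, 0.2, -0.03, -0.0, 0.48]]
[[1.0, 0.39, -0.05, -0.0, 0.95], [1.0, 0.19, -0.02, -0.0, 0.48], [1.0, 0.2, -0.03, -0.0, 0.48], [1.0, 0.31, -0.04, -0.0, 0.76], [1.0, 0.0, 0.0, 0.0, 0.0]]
end [ 0.5368 -0.0177  0.122   0.4514]
```

Emit:
move_arm(targets=[[[1, 0.2, -0.02, 0, 0.48], [1, 0.2, -0.03, 0, 0.48], [1, 0.2, -0.02, 0, 0.48], [1, 0.2, -0.03, 0, 0.48], [1, 0.2, -0.02, 0, 0.48]]])

```text
clock: 5.15
eef_pos: [0.5128, -0.0413, 0.1227]
orientation: [0.92, 0.393, -0.0, 0.0]
contact_force: [-0.6, -2.4, 0.8]
finger_gap: 0.003
grasp_force: 1.0
```

Emit:
move_arm(targets=[[[1, 0.2, -0.03, 0, 0.48], [1, 0.2, -0.02, 0, 0.48], [1, 0.2, -0.03, 0, 0.48], [1, 0.1, -0.01, 0, 0.24], [1, 0, 0, 0, 0]]])

```text
clock: 5.65
eef_pos: [0.5241, -0.0277, 0.1225]
orientation: [0.95, 0.312, -0.0, -0.0]
contact_force: [0.1, -0.2, 0.5]
finger_gap: -0.002
grasp_force: 0.0
```

Run:
```python
from h import *
p=pose();print(p,arm.get_state()["contact_force"])
plan(p,[[*ring(f,.016)[:2],.122,ring(f,.016)[2]] for f in [.25,.2,.15,.10,.07]],.0125)
```

```text
[np.float64(0.5240569628536719), np.float64(-0.02766860460276336), np.float64(0.12249853617349771), np.float64(0.6337547778914494)] [ 0.06657143 -0.23791506  0.53550251]
[[1.0, 0.13, 0.0, 0.02, 0.5], [1.0, 0.2, -0.02, -0.0, 0.48], [1.0, 0.19, -0.03, -0.0, 0.48], [1.0, 0.2, -0.03, -0.0, 0.48], [1.0, 0.11, -0.02, -0.0, 0.28]]
end [ 0.5407 -0.0149  0.122   0.4013]
```

Emit:
move_arm(targets=[[[1, 0.13, 0, 0, 0.5], [1, 0.2, -0.02, 0, 0.48], [1, 0.19, -0.03, 0, 0.48], [1, 0.1, -0.02, 0, 0.24], [1, 0, 0, 0, 0]]])

```text
clock: 6.15
eef_pos: [0.5362, -0.0181, 0.1225]
orientation: [0.974, 0.226, -0.0, -0.0]
contact_force: [-0.1, 0.1, -0.9]
finger_gap: -0.001
grasp_force: 0.1
```

Run:
```python
from h import *
p=pose();print(p,arm.get_state()["contact_force"])
for f in (.15,.12,.1): print(f,ring(f,.016))
plan(p,[[*ring(f,.016)[:2],.122,ring(f,.016)[2]] for f in [.10,.07,.05]],.0025)
```

```text
[np.float64(0.5361634749190356), np.float64(-0.018119033528953835), np.float64(0.12246313195801913), np.float64(0.45626650702836746)] [-0.13728566  0.1195602  -0.8500509 ]
0.15 [np.float64(0.5343211832500582), np.float64(-0.01945692086183327), np.float64(0.4809975736453498)]
0.12 [np.float64(0.5367051407361683), np.float64(-0.0177206621436432), np.float64(0.45099757364535)]
0.1 [np.float64(0.5383229174297203), np.float64(-0.016603223239339403), np.float64(0.43099757364534996)]
[[1.0, 0.05, -0.01, 0.01, 0.12], [1.0, 0.05, -0.01, 0.01, 0.12], [1.0, 0.06, -0.01, -0.0, 0.14], [1.0, 0.06, -0.01, -0.0, 0.15], [1.0, 0.08, -0.01, -0.0, 0.19]]
end [ 0.5425 -0.0139  0.122   0.3809]
```

Emit:
move_arm(targets=[[[1, 0.06, -0.01, 0, 0.15], [1, 0.06, -0.01, 0, 0.15], [1, 0.06, -0.01, 0, 0.15], [1, 0.06, -0.01, 0, 0.15], [1, 0, 0, 0, 0]]])

```text
clock: 6.65
eef_pos: [0.5413, -0.0147, 0.1225]
orientation: [0.981, 0.195, 0.0, 0.0]
contact_force: [-2.2, -1.3, -1.7]
finger_gap: 0.002
grasp_force: 0.7
```

Emit:
move_arm(targets=[[[1, 0.03, 0, 0, 0.08], [1, 0, 0, 0, 0], [1, 0.03, 0, 0, 0.08], [1, 0, 0, 0, 0], [1, 0, 0, 0, 0]]])

```text
clock: 7.15
eef_pos: [0.5426, -0.0141, 0.1225]
orientation: [0.982, 0.187, -0.0, -0.0]
contact_force: [-2.5, -0.2, -1.0]
finger_gap: -0.002
grasp_force: 1.2
```

Emit:
move_arm(targets=[[[1, 0.02, 0, 0, 0.05], [1, 0, 0, 0, 0], [1, 0.02, 0, 0, 0.05], [1, 0, 0, 0, 0], [1, 0, 0, 0, 0]]])

```text
clock: 7.65
eef_pos: [0.5432, -0.0138, 0.1225]
orientation: [0.983, 0.182, -0.0, -0.0]
contact_force: [-6.2, -1.0, -0.1]
finger_gap: -0.0
grasp_force: 3.0
```

Emit:
move_arm(targets=[[[1, 0.02, 0, 0, 0], [1, 0, 0, 0, 0], [1, 0, 0, 0, 0], [1, 0, 0, 0, 0], [1, 0, 0, 0, 0]]])

```text
clock: 8.15
eef_pos: [0.5435, -0.0136, 0.1224]
orientation: [0.983, 0.182, -0.001, -0.0]
contact_force: [-7.6, -0.8, 1.3]
finger_gap: 0.0
grasp_force: 3.9
```

Emit:
move_arm(targets=[[[1, 0.03, 0, 0, 0], [1, 0, 0, 0, 0], [1, 0.02, 0, 0, 0], [1, 0, 0, 0, 0], [1, 0, 0, 0, 0]]])

```text
clock: 8.65
eef_pos: [0.5442, -0.0133, 0.1224]
orientation: [0.983, 0.182, -0.001, -0.0]
contact_force: [-12.9, -2.3, 4.2]
finger_gap: 0.0
grasp_force: 6.5
```

Emit:
move_arm(targets=[[[1, 0.02, 0, 0, 0], [1, 0, 0, 0, 0], [1, 0, 0, 0, 0], [1, 0, 0, 0, 0], [1, 0, 0, 0, 0]]])

```text
clock: 9.15
eef_pos: [0.5445, -0.0132, 0.1224]
orientation: [0.983, 0.182, -0.001, -0.0]
contact_force: [-14.7, -3.6, 4.5]
finger_gap: 0.0
grasp_force: 7.6
```

Emit:
move_arm(targets=[[[1, 0, 0, 0, 0], [1, 0, 0, 0, 0], [1, 0, 0, 0, 0], [1, 0, 0, 0, 0], [1, 0, 0, 0, 0]]])

```text
clock: 9.65
eef_pos: [0.5445, -0.0132, 0.1224]
orientation: [0.983, 0.182, -0.001, -0.0]
contact_force: [-14.6, -3.4, 3.3]
finger_gap: 0.004
grasp_force: 7.6
```

Emit:
move_arm(targets=[[[1, 0, 0, 0, 0], [1, 0, 0, 0, 0], [1, 0, 0, 0, 0], [1, 0, 0, 0, 0], [1, 0, 0, 0, 0]]])

```text
clock: 10.15
eef_pos: [0.5445, -0.0132, 0.1224]
orientation: [0.983, 0.182, -0.001, -0.0]
contact_force: [-15.2, -2.5, 4.4]
finger_gap: 0.006
grasp_force: 7.6
```

Emit:
move_arm(targets=[[[1, 0, 0, 0, 0], [1, 0, 0, 0, 0], [1, 0, 0, 0, 0], [1, 0, 0, 0, 0], [1, 0, 0, 0, 0]]])

```text
clock: 10.65
eef_pos: [0.5444, -0.0132, 0.1224]
orientation: [0.983, 0.182, -0.001, -0.0]
contact_force: [-15.7, -3.1, 4.4]
finger_gap: 0.003
grasp_force: 7.6
```

Run:
```python
from h import *
p=pose();print(p,arm.get_state()["contact_force"])
for f in(.05,.03,.02,.01): print(f,ring(f,.016))
# after retreat: back off 40mm, rise to .2, go behind latch handle
b=[p[0]-.05*np.cos(p[3]),p[1]-.05*np.sin(p[3])]
print(latch(1.48,0),latch(1.48,.04))
l=latch(1.48,.042)
plan(p,[[*b,.1224,p[3]],[*b,.2,p[3]],[*l[:2],.2,l[2]],[*l[:2],.128,l[2]]])
```

```text
[np.float64(0.5444486749936139), np.float64(-0.013246447277798546), np.float64(0.12236929361290871), np.float64(0.3652910795967536)] [-15.67073698  -3.07336354   4.41942025]
0.05 [np.float64(0.5424622759202111), np.float64(-0.013953095345726738), np.float64(0.3809975736453497)]
0.03 [np.float64(0.544154247537743), np.float64(-0.01295154495731992), np.float64(0.3609975736453501)]
0.02 [np.float64(0.5450076601887561), np.float64(-0.012463509310106473), np.float64(0.3509975736453499)]
0.01 [np.float64(0.5458659104446254), np.float64(-0.01198403204874745), np.float64(0.34099757364534966)]
[np.float64(0.5675730028722388), np.float64(0.08717230179365532), np.float64(0.3580030449021505)] [np.float64(0.6050369401897755), np.float64(0.10118848532083818), np.float64(0.3580030449021505)]
[[1.0, -0.67, 0.0, -0.0, -0.0], [1.0, -0.66, 0.0, -0.0, -0.0], [1.0, -0.67, 0.0, -0.0, -0.0], [1.0, 0.0, 0.0, -0.78, -0.0], [1.0, 0.0, 0.0, -0.78, -0.0]]
[[1.0, 0.0, 0.0, -0.77, -0.0], [1.0, 0.0, 0.0, -0.78, -0.0], [1.0, 0.75, -0.43, 0.0, 0.01], [1.0, 0.75, -0.43, 0.0, 0.01], [1.0, 0.75, -0.43, 0.0, 0.01]]
[[1.0, 0.74, -0.43, 0.0, 0.01], [1.0, 0.74, -0.43, 0.0, 0.01], [1.0, 0.75, -0.43, 0.0, 0.01], [1.0, 0.74, -0.43, 0.0, 0.0], [1.0, 0.75, -0.42, 0.0, 0.01]]
[[1.0, -0.0, -0.0, 0.72, -0.0], [1.0, -0.0, -0.0, 0.72, -0.0], [1.0, -0.0, -0.0, 0.72, -0.0], [1.0, -0.0, -0.0, 0.72, -0.0], [1.0, 0.0, 0.0, 0.0, 0.0]]
end [0.607  0.1019 0.1281 0.358 ]
```

Emit:
move_arm(targets=[[[1, -0.08, 0, 0, 0], [1, -0.3, 0, 0, 0], [1, -0.67, 0, 0, 0], [1, -0.67, 0, 0, 0], [1, -0.28, 0, -0.6, 0]]])

```text
clock: 11.15
eef_pos: [0.4972, -0.0311, 0.1364]
orientation: [0.983, 0.182, -0.001, -0.0]
contact_force: [0.8, 0.2, 0.7]
finger_gap: 0.003
grasp_force: 0.0
```

Emit:
move_arm(targets=[[[1, 0, 0, -0.9, 0], [1, 0, 0, -0.9, 0], [1, 0, 0, -0.7, 0], [1, 0.75, -0.43, 0, 0], [1, 0.75, -0.43, 0, 0]]])

```text
clock: 11.65
eef_pos: [0.5269, 0.0026, 0.2012]
orientation: [0.983, 0.181, 0.001, 0.0]
contact_force: [1.1, 0.4, -0.6]
finger_gap: 0.0
grasp_force: 0.0
```

Emit:
move_arm(targets=[[[1, 0.75, -0.43, 0, 0], [1, 0.75, -0.43, 0, 0], [1, 0.75, -0.43, 0, 0], [1, 0.74, -0.43, 0, 0], [1, 0.74, -0.43, 0, 0]]])

```text
clock: 12.15
eef_pos: [0.5947, 0.0868, 0.2003]
orientation: [0.983, 0.182, 0.001, 0.0]
contact_force: [-0.8, 0.1, -0.1]
finger_gap: 0.006
grasp_force: 0.0
```

Emit:
move_arm(targets=[[[1, 0.74, -0.43, 0, 0], [1, 0, 0, 0, 0], [1, 0, 0, 0, 0], [1, 0, 0, 0, 0], [1, 0, 0, 0, 0]]])

```text
clock: 12.65
eef_pos: [0.6073, 0.1022, 0.2003]
orientation: [0.983, 0.181, 0.0, 0.0]
contact_force: [-0.6, -0.7, -0.2]
finger_gap: -0.002
grasp_force: 0.0
```

Run:
```python
from h import *
import cv2
p=pose();st=arm.get_state();print(p,st["contact_force"],st["clock"])
i=imaging.snapshot("wrist")[:,:,::-1].copy(); C=cam("wrist",st)
def m(P,c=(0,0,255)):
    q=w2px(C,P); print(q); cv2.circle(i,tuple(int(round(v)) for v in q),4,c,1)
l=latch(1.48,0); m([l[0],l[1],.158]); m(s2w(O,YAW,[.02,.062,.118])); m([*ring(.035,0)[:2],.139],(255,0,255))
l=latch(1.48,.042); m([l[0],l[1],.128],(0,255,0)); cv2.imwrite("pics/w2.png",i)
```

```text
[np.float64(0.6073254087574376), np.float64(0.10221253322810703), np.float64(0.2002977085537142), np.float64(0.36482123380588605)] [-0.57259428 -0.74253775 -0.17283801] 12.65
[323.1470904  331.10388809]
[428.58348383 301.44956038]
[441.4506543  367.28685757]
[323.51529627 252.02447445]
```

View pics/w2.png

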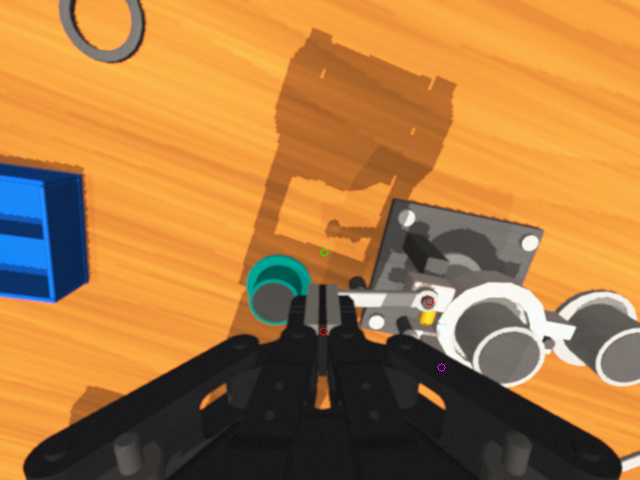

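The wrist view shows the stand at right with the ring shut round the flange and the latch bar running from the pivot (429,301) to under the fingers. The landing spot (323,252) behind the handle is free.

Run:
```python
from h import *
p=pose(); l=latch(1.48,.042); q=[*l[:2],.128,l[2]]
plan(p,[q])
c=latch(1.48,.019)
print(c); plan([p[0],p[1],.128,p[3]],[[*latch(f,.018)[:2],.128,latch(f,.018)[2]] for f in [1.5,1.4,1.3,1.2,1.1,1,.9,.8,.7,.6,.5,.45]],.0125)
```

```text
[[1.0, -0.01, 0.0, 0.72, 0.02], [1.0, -0.0, 0.0, 0.72, 0.02], [1.0, -0.01, 0.0, 0.73, 0.01], [1.0, -0.0, 0.01, 0.72, 0.02], [1.0, 0.0, 0.0, 0.0, 0.0]]
end [0.607  0.1018 0.1281 0.3575]
[np.float64(0.5853683730980687), np.float64(0.09382998896906719), np.float64(0.3580030449021505)]
[[1.0, -0.46, 0.01, -0.0, 0.13], [1.0, -0.46, 0.01, -0.0, 0.13], [1.0, -0.16, -0.03, -0.0, -0.48], [1.0, -0.16, -0.03, -0.0, -0.48], [1.0, -0.31, -0.06, -0.0, -0.95]]
[[1.0, -0.16, -0.03, -0.0, -0.48], [1.0, -0.16, -0.03, -0.0, -0.48], [1.0, -0.31, -0.06, -0.0, -0.95], [1.0, -0.16, -0.03, -0.0, -0.48], [1.0, -0.16, -0.03, -0.0, -0.48]]
[[1.0, -0.32, -0.06, -0.0, -0.95], [1.0, -0.16, -0.03, -0.0, -0.48], [1.0, -0.15, -0.03, -0.0, -0.48], [1.0, -0.32, -0.06, -0.0, -0.95], [1.0, -0.16, -0.03, -0.0, -0.48]]
[[1.0, -0.15, -0.03, -0.0, -0.48], [1.0, -0.32, -0.06, -0.0, -0.95], [1.0, -0.16, -0.03, -0.0, -0.48], [1.0, 0.0, 0.0, 0.0, 0.0], [1.0, 0.0, 0.0, 0.0, 0.0]]
end [0.5212 0.0456 0.128  1.388 ]
```

Emit:
move_arm(targets=[[[1, 0, 0, 0.72, 0], [1, 0, 0, 0.72, 0], [1, 0, 0, 0.72, 0], [1, 0, 0, 0.72, 0], [1, 0, 0, 0, 0]]])

```text
clock: 13.2
eef_pos: [0.6064, 0.1024, 0.1259]
orientation: [0.983, 0.181, -0.002, -0.0]
contact_force: [-0.4, -0.6, 1.0]
finger_gap: 0.002
grasp_force: 0.0
```

Emit:
move_arm(targets=[[[1, -0.35, 0, 0, 0], [1, -0.3, 0, 0, 0], [1, -0.16, 0, 0, 0], [1, -0.16, 0, 0, 0], [1, -0.16, -0.03, 0, -0.48]]])

```text
clock: 13.7
eef_pos: [0.5808, 0.0932, 0.1286]
orientation: [0.978, 0.206, 0.0, 0.0]
contact_force: [0.2, -0.2, 0.0]
finger_gap: -0.003
grasp_force: 0.3
```

Emit:
move_arm(targets=[[[1, -0.16, -0.03, 0, -0.48], [1, -0.16, -0.03, 0, -0.48], [1, -0.16, -0.03, 0, -0.48], [1, -0.16, -0.03, 0, -0.48], [1, -0.16, -0.03, 0, -0.48]]])

```text
clock: 14.2
eef_pos: [0.5616, 0.0868, 0.1285]
orientation: [0.945, 0.328, 0.0, 0.0]
contact_force: [-0.3, 2.0, 0.0]
finger_gap: -0.004
grasp_force: 0.3
```

Run:
```python
from h import *
p=pose();print(p,arm.get_state()["contact_force"])
for f in (1.3,1.2,1.1): print(f,latch(f,.018))
```

```text
[np.float64(0.5615668871358905), np.float64(0.08677180937317916), np.float64(0.12849258943218986), np.float64(0.6691456046354398)] [-0.27575107  1.96159263  0.03914466]
1.3 [np.float64(0.570328031276139), np.float64(0.09029130384064818), np.float64(0.5380030449021502)]
1.2 [np.float64(0.5628094315375485), np.float64(0.087441329348113), np.float64(0.6380030449021499)]
1.1 [np.float64(0.5556129161715387), np.float64(0.08385498535680094), np.float64(0.7380030449021495)]
```

Emit:
move_arm(targets=[[[1, -0.16, -0.03, 0, -0.48], [1, -0.16, -0.03, 0, -0.48], [1, -0.16, -0.03, 0, -0.48], [1, -0.16, -0.03, 0, -0.48], [1, -0.16, -0.03, 0, -0.48]]])

```text
clock: 14.7
eef_pos: [0.5446, 0.0756, 0.1284]
orientation: [0.896, 0.444, 0.0, 0.0]
contact_force: [0.4, 1.2, -0.4]
finger_gap: -0.001
grasp_force: 0.3
```

Emit:
move_arm(targets=[[[1, -0.16, -0.03, 0, -0.48], [1, -0.16, -0.03, 0, -0.48], [1, -0.16, -0.03, 0, -0.48], [1, -0.16, -0.03, 0, -0.48], [1, -0.16, -0.03, 0, -0.48]]])

```text
clock: 15.2
eef_pos: [0.5309, 0.0605, 0.1284]
orientation: [0.833, 0.553, 0.0, 0.0]
contact_force: [-1.0, 1.0, 0.6]
finger_gap: 0.001
grasp_force: 0.3
```

Run:
```python
from h import *
import cv2
p=pose();print(p,arm.get_state()["contact_force"])
for f in (.7,.6): print(f,latch(f,.018))
plan(p,[[*latch(f,.018)[:2],.128,latch(f,.018)[2]] for f in [.6,.5,.4,.35]],.008)
i=imaging.snapshot("scene")[190:290,240:390,::-1]; cv2.imwrite("pics/s2.png",cv2.resize(i,None,fx=5,fy=5,interpolation=cv2.INTER_CUBIC))
```

```text
[np.float64(0.5309346288127289), np.float64(0.06053269362960568), np.float64(0.12841501222617324), np.float64(1.1718155177401244)] [-0.98150564  1.02477514  0.62660814]
0.7 [np.float64(0.5314227246838431), np.float64(0.06296494502467123), np.float64(1.1380030449021499)]
0.6 [np.float64(0.5268265731919116), np.float64(0.05636743882153277), np.float64(1.2380030449021504)]
[[1.0, -0.22, -0.09, 0.02, -0.63], [1.0, -0.16, -0.03, -0.0, -0.48], [1.0, -0.15, -0.03, -0.0, -0.48], [1.0, -0.16, -0.03, -0.0, -0.48], [1.0, -0.16, -0.03, -0.0, -0.47]]
[[1.0, -0.16, -0.04, -0.0, -0.48], [1.0, 0.0, 0.0, 0.0, 0.0], [1.0, 0.0, 0.0, 0.0, 0.0], [1.0, 0.0, 0.0, 0.0, 0.0], [1.0, 0.0, 0.0, 0.0, 0.0]]
end [0.5183 0.0381 0.1279 1.4881]
```

View pics/s2.png

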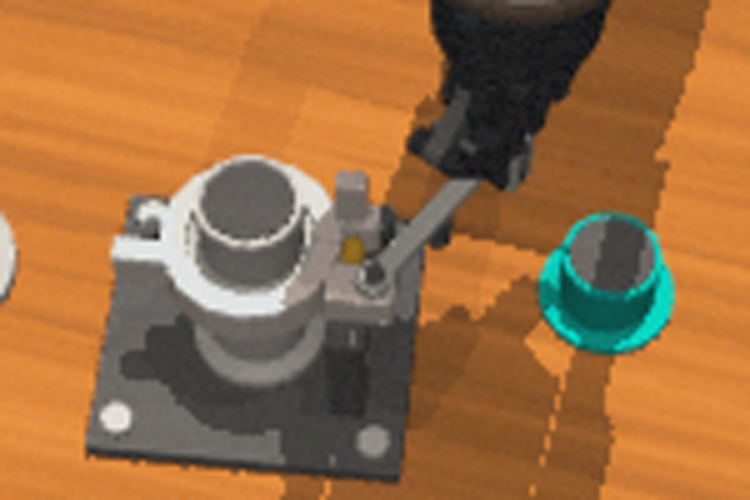

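The scene crop shows the ring shut against the brass plunger (352,248), the tab at (352,195), and the fingers driving the latch handle at about (470,175).

Emit:
move_arm(targets=[[[1, -0.2, -0.07, 0, -0.5], [1, -0.16, -0.03, 0, -0.48], [1, -0.16, -0.03, 0, -0.48], [1, -0.12, -0.03, 0, -0.4], [1, -0.08, -0.02, 0, -0.24]]])

```text
clock: 15.75
eef_pos: [0.5212, 0.0449, 0.1283]
orientation: [0.768, 0.64, 0.0, 0.0]
contact_force: [0.5, -0.2, -0.6]
finger_gap: 0.001
grasp_force: 0.2
```

Run:
```python
from h import *
p=pose();print(p,arm.get_state()["contact_force"])
for f in (.5,.4): print(f,latch(f,.018))
plan(p,[[*latch(f,.018)[:2],.128,latch(f,.018)[2]] for f in [.36,.3,.2,.1,.05,0]],.0025)
```

```text
[np.float64(0.5212082022801232), np.float64(0.044883063676808235), np.float64(0.12834641230527047), np.float64(1.3901557388275911)] [ 0.49208848 -0.15184187 -0.55379843]
0.5 [np.float64(0.5229120348987988), np.float64(0.04934404316209643), np.float64(1.33800304490215)]
0.4 [np.float64(0.5197182225771553), np.float64(0.04196493349416538), np.float64(1.4380030449021497)]
[[1.0, -0.08, -0.02, 0.0, -0.28], [1.0, -0.09, -0.02, 0.01, -0.28], [1.0, -0.08, -0.03, 0.0, -0.28], [1.0, -0.1, -0.02, 0.0, -0.29], [1.0, -0.09, -0.02, 0.0, -0.28]]
[[1.0, -0.08, -0.01, 0.0, -0.24], [1.0, -0.08, -0.02, 0.0, -0.24], [1.0, -0.08, -0.02, 0.0, -0.24], [1.0, -0.07, -0.01, 0.0, -0.24], [1.0, -0.08, -0.01, 0.0, -0.24]]
[[1.0, -0.08, -0.02, 0.0, -0.24], [1.0, -0.08, -0.02, 0.0, -0.24], [1.0, -0.08, -0.02, 0.0, -0.23], [1.0, -0.08, -0.02, 0.0, -0.24], [1.0, -0.08, -0.02, 0.0, -0.24]]
[[1.0, -0.08, -0.01, 0.0, -0.24], [1.0, -0.07, -0.02, 0.0, -0.24], [1.0, 0.0, 0.0, 0.0, 0.0], [1.0, 0.0, 0.0, 0.0, 0.0], [1.0, 0.0, 0.0, 0.0, 0.0]]
end [0.5146 0.0105 0.1281 1.8384]
```

Emit:
move_arm(targets=[[[1, -0.08, -0.02, 0, -0.26], [1, -0.08, -0.02, 0, -0.26], [1, -0.08, -0.02, 0, -0.26], [1, -0.08, -0.02, 0, -0.26], [1, -0.08, -0.02, 0, -0.26]]])

```text
clock: 16.25
eef_pos: [0.5175, 0.0354, 0.1283]
orientation: [0.723, 0.691, 0.0, 0.0]
contact_force: [0.2, 0.3, -0.3]
finger_gap: 0.0
grasp_force: 0.2
```

Emit:
move_arm(targets=[[[1, -0.06, -0.01, 0, -0.18], [1, -0.06, -0.01, 0, -0.18], [1, -0.06, -0.01, 0, -0.18], [1, -0.06, -0.01, 0, -0.18], [1, 0, 0, 0, 0]]])

```text
clock: 16.75
eef_pos: [0.5163, 0.0294, 0.128]
orientation: [0.696, 0.718, -0.0, -0.0]
contact_force: [-1.3, 1.6, 0.3]
finger_gap: 0.003
grasp_force: 0.9
```

Emit:
move_arm(targets=[[[1, -0.06, -0.01, 0, -0.18], [1, -0.06, -0.01, 0, -0.18], [1, -0.06, -0.01, 0, -0.18], [1, 0, 0, 0, 0], [1, 0, 0, 0, 0]]])

```text
clock: 17.25
eef_pos: [0.5159, 0.0247, 0.128]
orientation: [0.676, 0.737, -0.0, 0.0]
contact_force: [-0.7, 0.7, 0.0]
finger_gap: -0.001
grasp_force: 0.7
```

Emit:
move_arm(targets=[[[1, -0.06, -0.01, 0, -0.18], [1, -0.06, -0.01, 0, -0.18], [1, 0, 0, 0, 0], [1, 0, 0, 0, 0], [1, 0, 0, 0, 0]]])

```text
clock: 17.75
eef_pos: [0.5158, 0.0218, 0.1281]
orientation: [0.662, 0.75, -0.0, 0.0]
contact_force: [0.3, 0.8, -1.3]
finger_gap: 0.003
grasp_force: 0.2
```

Run:
```python
from h import *
import cv2
st=arm.get_state(); p=pose();print(p,st["contact_force"])
for f in (.2,.15,.1): print(f,latch(f,.018))
a=imaging.snapshot("scene")[200:270,270:370,::-1]; b=imaging.snapshot("top")[200:270,270:370,::-1]
cv2.imwrite("pics/s3.png",np.vstack([cv2.resize(x,(430,300),interpolation=cv2.INTER_CUBIC) for x in(a,b)]))
```

```text
[np.float64(0.5157833509720188), np.float64(0.021758092065390124), np.float64(0.12809700465804108), np.float64(1.6951830396633896)] [ 0.277708    0.79601843 -1.28409539]
0.2 [np.float64(0.5156129018112159), np.float64(0.026437308125941923), np.float64(1.6380030449021499)]
0.15 [np.float64(0.5150777191618208), np.float64(0.022451507111179526), np.float64(1.6880030449021497)]
0.1 [np.float64(0.5147424123749745), np.float64(0.018443939325578244), np.float64(1.7380030449021504)]
```

View pics/s3.png

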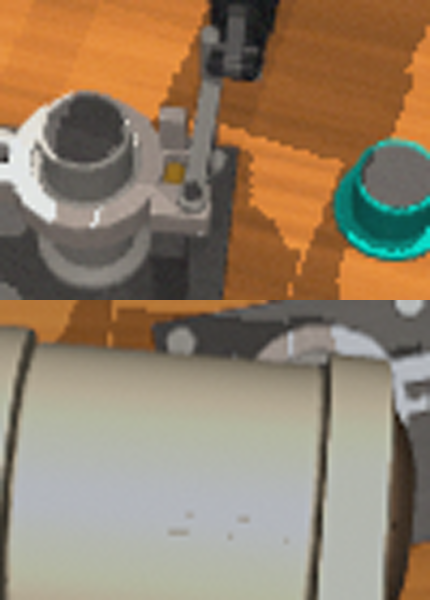

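The scene crop shows the bar now beside the tab, nearly along the stand's -x (latch about 0.14), with the ring still shut. The top view is blocked by the arm.

Emit:
move_arm(targets=[[[1, -0.06, -0.01, 0, -0.18], [1, -0.06, -0.01, 0, -0.18], [1, -0.06, -0.01, 0, -0.18], [1, 0, 0, 0, 0], [1, 0, 0, 0, 0]]])

```text
clock: 18.35
eef_pos: [0.5156, 0.0172, 0.1281]
orientation: [0.64, 0.768, -0.0, 0.0]
contact_force: [-0.3, -0.3, -0.2]
finger_gap: 0.002
grasp_force: 0.0
```

Emit:
move_arm(targets=[[[1, -0.05, -0.01, 0, -0.15], [1, 0, 0, 0, 0], [1, -0.05, -0.01, 0, -0.15], [1, 0, 0, 0, 0], [1, 0, 0, 0, 0]]])

```text
clock: 18.85
eef_pos: [0.5155, 0.0147, 0.128]
orientation: [0.628, 0.778, -0.0, 0.0]
contact_force: [0.8, 0.3, 0.5]
finger_gap: -0.001
grasp_force: 0.0
```

Emit:
move_arm(targets=[[[1, -0.05, -0.01, 0, -0.1], [1, -0.05, 0, 0, -0.1], [1, -0.04, 0, 0, 0], [1, 0, 0, 0, 0], [1, 0, 0, 0, 0]]])

```text
clock: 19.35
eef_pos: [0.5161, 0.0112, 0.1281]
orientation: [0.62, 0.785, -0.0, 0.0]
contact_force: [-0.0, 0.2, 0.1]
finger_gap: -0.0
grasp_force: 0.0
```

Emit:
move_arm(targets=[[[1, -0.03, 0, 0, 0], [1, 0, 0, 0, 0], [1, 0, 0, 0, 0], [1, 0, 0, 0, 0], [1, 0, 0, 0, 0]]])

```text
clock: 19.85
eef_pos: [0.5162, 0.0108, 0.128]
orientation: [0.62, 0.785, 0.0, -0.0]
contact_force: [-0.4, 4.6, 1.2]
finger_gap: -0.0
grasp_force: 2.7
```

The handle meets its hard stop at y = 0.0108, against a predicted 0.0104 for home. I'll retreat and check.

Emit:
move_arm(targets=[[[1, 0.1, 0, 0, 0], [1, 0.5, 0, 0, 0], [1, 0.6, 0, 0, 0], [1, 0.6, 0, -0.4, 0], [1, 0.3, 0, -0.8, 0]]])

```text
clock: 20.35
eef_pos: [0.5029, 0.0636, 0.158]
orientation: [0.619, 0.785, -0.001, -0.001]
contact_force: [1.6, -0.1, 0.1]
finger_gap: -0.002
grasp_force: 0.0
```

Emit:
move_arm(targets=[[[1, 0.5, 0, -0.8, 0], [1, 0.8, 0, -0.8, 0], [1, 0.8, 0, -0.8, 0], [1, 0.8, 0, -0.5, 0], [1, 0.8, 0, 0, 0]]])

```text
clock: 20.85
eef_pos: [0.4825, 0.1536, 0.2334]
orientation: [0.62, 0.785, 0.001, 0.001]
contact_force: [0.0, -0.7, -0.7]
finger_gap: -0.003
grasp_force: 0.0
```

Emit:
move_arm(targets=[[[1, 0.8, 0, 0, 0], [1, 0.8, 0, 0, 0], [1, 0.8, 0, 0, 0], [1, 0.8, 0, 0, 0], [1, 0.8, 0, 0, 0]]])

```text
clock: 21.35
eef_pos: [0.4585, 0.2507, 0.2314]
orientation: [0.62, 0.785, 0.0, 0.0]
contact_force: [0.3, -0.4, -0.1]
finger_gap: 0.002
grasp_force: 0.0
```

Run:
```python
from h import *
import cv2
st=arm.get_state(); print(pose(),st["contact_force"],st["clock"])
a=imaging.snapshot("scene")[195:285,250:370,::-1]; C=cam("top")
b=imaging.snapshot("top")[190:280,285:405,::-1]
m=np.hstack([cv2.resize(x,None,fx=3.3,fy=3.3,interpolation=cv2.INTER_CUBIC) for x in(a,b)])
q=(w2px(C,s2w(O,YAW,[-.058,.054,.158]))-[285,190])*3.3; print(q)
cv2.circle(m,(int(q[0])+396,int(q[1])),10,(0,0,255),1)
cv2.imwrite("pics/s4.png",m)
```

```text
[np.float64(0.45854157301207227), np.float64(0.2507448929235167), np.float64(0.23139898999006908), np.float64(1.8051808659679431)] [ 0.27382974 -0.3794587  -0.10716774] 21.35
[135.38183384 210.29482365]
```

View pics/s4.png

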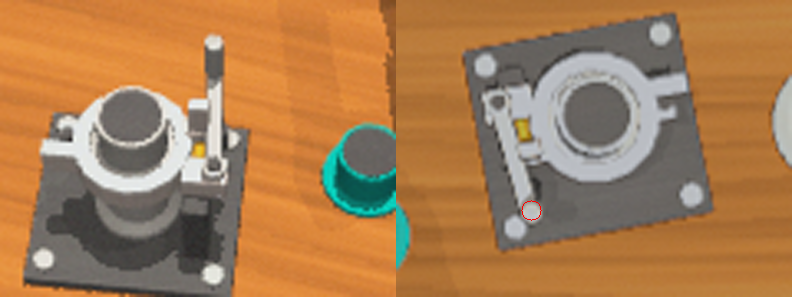

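The top view shows the handle right in the predicted home circle at (531,210). The ring is shut round the pipe and the robot is clear, so I'm handing in.

```bash
python3 -c "
from workcell import ticket; print(ticket.finish_job())"
```

```text
the job is handed in; nothing more can be done
None
```

I handed the job in at about 21 s: I swung the ring round both flanges, held it at about 15 N for over 1.5 s and let go, then swung the latch until it snapped to its hard stop (peak reading about 16.6 N), and the last pictures show the ring shut on the pipe end with the robot clear.

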